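Shim-check the reveal of a small cabinet door

TASK

Push the little cabinet's door fully shut. Then take the tapered feeler and slide its blade, thin end first and standing on edge, straight into the gap between the door's free edge and the post until you feel it drag on both; do not jam it in, let go and leave it there held snugly in the gap with the door still shut. Leave everything else on the bench where it is.

Things in the scene. Friction and masses are not known exactly. Their poses are not given: they have to be found in the camera images.
- case: Small wooden cabinet carcase without top or bottom, fixed on the bench: 260 mm wide (its y), 174 mm deep (x), 70 mm tall, empty inside for 160 mm behind the front. Origin on the bench in its front plane, midway across its width. x points straight into the cabinet, away from the robot (the way to slide the feeler in), y left, z up.
- hinge (a point): The door's vertical hinge line at bench height: in the case's front plane, 90 mm to the left (+y of the case) of its origin. The door hangs from here to the right.
- door (a joint): Door angle, rad: 0 is shut against a firm stop, front face flush with the case's front plane. Grows as the free edge swings out towards the robot (-x of the case), up to 1.3. Turns easily (under 1 N at the free edge) and stays where it is left.
- door_edge (a point): Front top corner of the door's free edge, 150 mm from the hinge line; moves with the door; when shut it is the left side of the gap's mouth. The door is a wooden panel 15 mm thick (behind its front face), from 3 to 70 mm above the bench. Its wooden knob, 18 mm across, stands out 16 mm from the front face, 122 mm from the hinge line, 42 mm above the bench.
- post: Fixed upright wooden post right of the door, 40 mm wide, 18 mm deep, 70 mm tall, square to the case, axes as the case. Origin on the bench at its front left edge: the right side of the gap's mouth. With the door shut, the gap from here to the door's free edge is parallel-sided, 15 mm deep, open above and down to the bench, 7 to 12 mm wide, different each time.
- feeler: Tapered feeler standing on its long edge on the bench, 145 mm long, 110 to 180 g. Wooden handle 45 mm long (x), 22 wide (y), 40 tall; from its front a steel blade 100 mm long, 26 mm tall, bottom level with the handle's. Origin on the underside below the handle's centre; x points to the blade's tip, y across its thickness, z up. In use it slides on the bench or 1 to 3 mm above it.
- tip (a point): Tip of the feeler's blade, 122.5 mm ahead of the feeler's origin, 13 mm above its underside. The blade tapers evenly on both sides from 15 mm thick at the handle to 3 mm at the tip, so it begins to drag 33 to 75 mm deep, as the gap is. The drag then rises within a few mm; about 5 to 10 N of push makes it snug, and it stays so when let go. Pushed with over 25 N (22 N on door or post) it is jammed.
- spool: Bystander: big turned wooden spool standing on end, 170 mm across, 130 mm tall; origin under its centre.
- baluster: Bystander: small turned baluster with square ends lying on the bench, 195 mm long; origin under its centre.
- glue: Bystander: white glue bottle, 56 mm across, 150 mm tall; origin under its centre.
- offcut: Bystander: small wooden offcut, 75 x 45 x 22 mm; origin under its centre.
- mallet: Bystander: hammer with wooden handle, lying down; origin under its centre.
- rim: Bystander: flat wooden ring, 130 mm across, 12 mm thick; origin under its centre.
- pot: Bystander: terracotta cup, 72 mm across, 80 mm tall; origin under its centre.

How it is judged:
By the outcome, as a careful person would: the job done as asked, in the order asked, and still so for the second after the job is handed in, with the robot touching nothing.
It also fails if it takes over 69 s, if anything falls off the work surface, if the arm or the gripper's body presses on something with over 40 N, if the wrist force passes 120 N, or if a joint passes its speed limit or range.

ROBOT

A 6-joint arm with a two-finger parallel gripper is mounted at the origin on the work surface. World frame = base frame: x ahead of the robot, y to its left, z up, the work surface at z = 0. Lengths are in m, angles in rad, forces in N, time in s.
With the tool pointing down it reaches from about 0.4 to 0.825 m from the base axis. Payload 7 kg.
Tool frame: the origin (TCP) lies on the centre line of the jaws, within the pads' length; the fingertips stand tip_reach ahead of it and the grasp point (between the pads) is the TCP (tip_reach is the distance from the TCP to the fingertips, in m); z points along the fingers, y is the line along which they close (so a half turn about z gives the same grasp; the last joint's range is limited). The gripper opens to 88 mm and grips with 3 to 60 N. Pads are 19 mm wide; open, the fingers measure 130 mm over their backs; the gripper's body (78 mm by 193 mm) begins 47 mm behind the grasp point.
Start: joints at [1.517, 0.359, 0.012, 0, -1.224, -0.288], TCP at [0.226, 0.636, 0.246] pointing down, gripper open.
Joint ranges: [-3.07, 3.07], [-1.43, 2.12], [-1.02, 1.25], [-3.03, 1.67], [-3.05, -0], [-3.03, 3.03]. Speed limits (rad/s): [2.39, 2.39, 3.01, 3.14, 3.14, 3.14].

INTERFACE

Orientations are given as [roll, pitch, yaw] about the fixed x, y, z axes, in that order (R = Rz(yaw) Ry(pitch) Rx(roll)).
In Python, from station import get_state, grab_frame, calibration, job_done, find_in, mark_of, tip_reach gives the robot as it stands.
- The arm moves only by the shell command python3 -m handwheel 'ROWS' [OPENING] [FORCE]. ROWS is JSON, a list of rows, each an object with "delta_pos": the shift along the world's x, y, z in units of 30 mm (1.0 is 30 mm), a list of three; "dr": the turn, a rotation vector about the world's x, y, z in degrees, a list of three. In form: [{"delta_pos": [tx, ty, tz], "dr": [rx, ry, rz]}, ...]. A call has 1 to 10 rows; each row shifts and turns the commanded pose from where the row before left it; what a row does not reach is not made up. A row lasts 1/10 s, in which the tool goes at most 50 mm and 8.59 degrees, less where a joint would pass 70% of its speed; a pose out of reach is approached as far as the arm can. A call is refused whole if a number of a shift passes 1 or a number of a turn 8.59, either way. A call with a gripper value outside its range is refused whole. OPENING is the closure, from -1 (fully open) to 1 (shut), set as the call begins (- or left out, the last holds). The fingers move at their own pace and stop on an object; FORCE is the grip in N (left out, the last holds). Time passes only in rows, so rows that do not move let the fingers close. It gives the time, the measured TCP pose, the force, the opening and the grip force at its end, in the units of the state.
- get_state(): the state, without advancing time (a new reading comes with each control period).
- grab_frame(name): name is "scene" or "top" or "wrist"; returns the picture (480x640x3 uint8, red, green, blue); there is no depth.
- calibration(name): a dict with "fx", "fy", "cx", "cy" (pixels), "extrinsics" (4x4, takes a point from world to camera coordinates). Camera axes: x right, y down, z forward; pixel columns grow to the right and rows downward; lengths in m; the calibration is good to about 2 mm. A picture is of the moment at which its call begins: read the wrist's pose just before it. calibration takes no time and is no camera call; for the wrist camera it gives the pose at the moment of the call.
- job_done(): hands the job in; it is judged then, once.
Trained networks look in the newest picture that a camera, given by its name, has taken for a name from the list of things; names that differ only in an ending like _2 or _b are one class to them, and where a whole thing is asked for, a point or a joint stands for the part that bears it (a point fixed in the world has none). Each returns a list of dicts, best first, with "conf" (0 to 1); they miss things now and then, are a little off and sometimes report something else, mostly with a low value. They report only what shows in the picture. A call takes as long as a camera call.
- find_in(camera, query): "location" ([column, row] in pixels, amid what is visible of it).
- mark_of(camera, query): "location" ([column, row] in pixels: a listed point, or the origin of a listed thing).
The state is a dict: "t": time; "q": joint angles; "qd": joint speeds; "joint_efforts": joint torques, N m; "eef_pos": TCP position; "ee_rot": TCP orientation; "force": force on the tool from outside, world axes, zero at the start; "moment": the same for the moment, N m; "width": finger opening in m; "gripper_force": force on a finger pad.
Only numpy, scipy, OpenCV 4.12 (cv2) and the standard library are available. Lean on these libraries where they do the work, as an engineer would, in place of code of your own. Each camera call takes 0.05 s, during which the arm holds its last target. There are 200 camera calls.

## Working session

There is one attempt and no reset: what is moved stays moved. The work goes in short steps, Python scripts to look and compute and a shell command to move; the robot and the scene stay as the last step left them, time stands still between calls to the robot, and variables do not carry over. Pictures are saved under pics/ and viewed, at most 10 in all, crops included, and the job is handed in when it is done.

```bash
mkdir -p pics; ls
cat > h.py <<'E'
import numpy as np, cv2
from station import *
def ray(cam,px):
    c=calibration(cam);E=np.array(c["extrinsics"]);R,t=E[:3,:3],E[:3,3]
    d=R.T@np.array([(px[0]-c["cx"])/c["fx"],(px[1]-c["cy"])/c["fy"],1]);return -R.T@t,d
def onz(cam,px,z=0):
    o,d=ray(cam,px);return o+d*(z-o[2])/d[2]
def proj(cam,P):
    c=calibration(cam);E=np.array(c["extrinsics"]);p=E[:3,:3]@np.array(P)+E[:3,3]
    return [c["fx"]*p[0]/p[2]+c["cx"],c["fy"]*p[1]/p[2]+c["cy"]]
def snap(cam,name=None):
    im=grab_frame(cam)
    if name: cv2.imwrite(f"pics/{name}.png",im[:,:,::-1])
    return im
E
python3 - <<'E'
from h import *
np.set_printoptions(precision=3,suppress=True)
print(tip_reach,get_state())
snap("top","top0");snap("scene","scene0")
Z=dict(door_edge=.07,tip=.013)
for cam in("top","scene"):
  print(cam,-np.array(calibration(cam)["extrinsics"])[:3,:3].T@np.array(calibration(cam)["extrinsics"])[:3,3])
  for n in["case","hinge","door_edge","post","feeler","tip","spool","baluster","glue","offcut","mallet","rim","pot"]:
    r=mark_of(cam,n)
    for k in r[:1]: print(n,np.round(k["location"]),round(k["conf"],2),onz(cam,k["location"],Z.get(n,0)))
E
```

```text
pics
0.019 {'t': 0.0, 'q': array([ 1.517,  0.359,  0.011, -0.   , -1.224, -0.288]), 'qd': array([ 0.   ,  0.001,  0.   ,  0.   , -0.001,  0.   ]), 'joint_efforts': array([  0.   , -58.272,  29.304,   6.997,   0.007,  -0.   ]), 'eef_pos': array([0.226, 0.635, 0.245]), 'ee_rot': array([ 3.14 , -0.   , -0.342]), 'force': array([ 0.322, -0.183,  0.055]), 'moment': array([ 0.005, -0.009, -0.016]), 'gripper_force': 0.0, 'width': 0.08721960550915202}
top [ 0.404 -0.025  1.512]
case [273. 200.] 0.64 [0.63  0.116 0.   ]
hinge [249. 208.] 0.91 [ 0.612  0.186 -0.   ]
door_edge [294. 214.] 0.81 [0.58  0.052 0.07 ]
post [299. 193.] 0.53 [0.649 0.038 0.   ]
feeler [412. 262.] 0.72 [ 0.44 -0.28  0.  ]
tip [426. 224.] 0.76 [ 0.549 -0.321  0.013]
spool [162. 226.] 0.97 [0.564 0.439 0.   ]
baluster [158. 275.] 0.66 [0.423 0.451 0.   ]
glue [400. 170.] 0.85 [ 0.71  -0.256  0.   ]
offcut [356. 290.] 0.92 [ 0.364 -0.117  0.   ]
mallet [506. 234.] 0.98 [ 0.514 -0.552  0.   ]
rim [478. 291.] 0.77 [ 0.353 -0.465  0.   ]
pot [454. 178.] 0.87 [ 0.681 -0.413  0.   ]
scene [1.051 0.567 1.004]
case [320. 313.] 0.59 [0.628 0.11  0.   ]
hinge [346. 333.] 0.76 [0.613 0.196 0.   ]
door_edge [326. 276.] 0.6 [0.572 0.066 0.07 ]
post [297. 302.] 0.88 [0.652 0.045 0.   ]
feeler [287. 202.] 0.69 [ 0.442 -0.278  0.   ]
tip [250. 208.] 0.92 [ 0.561 -0.317  0.013]
spool [430. 396.] 0.88 [0.569 0.44  0.   ]
glue [221. 246.] 0.96 [ 0.711 -0.25   0.   ]
offcut [339. 216.] 0.54 [ 0.352 -0.124  0.   ]
mallet [223. 172.] 0.73 [ 0.527 -0.535  0.   ]
rim [272. 160.] 0.75 [ 0.355 -0.481  0.   ]
pot [201. 210.] 0.78 [ 0.682 -0.417  0.   ]
```

View pics/top0.png

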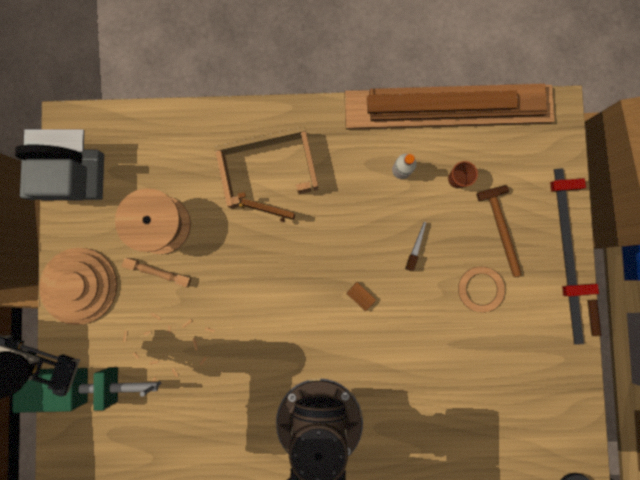

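View pics/scene0.png

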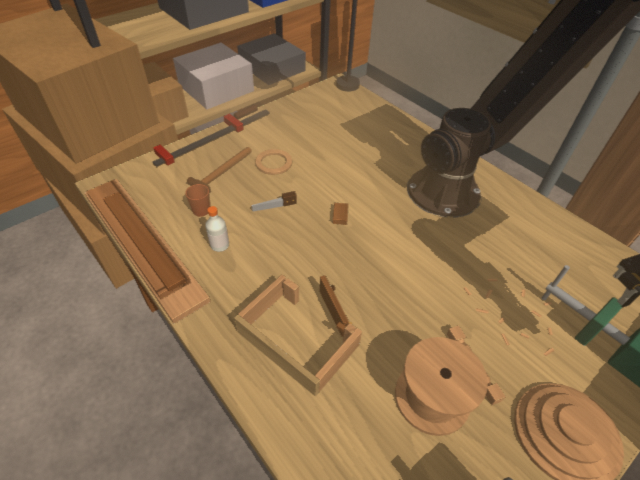

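The top picture shows the door ajar by about 0.5 rad (edge at px 294,214), the post at 299,193, and the feeler at 412,262 with its blade pointing up to 426,224. The scene picture agrees. I'll move in front of the door, turning to the case yaw of about 0.25.

```bash
R='{"delta_pos":[0.42,-0.92,0],"dr":[0,0,1.7]}'; python3 -m handwheel '[{"delta_pos":[0.42,-0.92,0],"dr":[0,0,1.7]},{"delta_pos":[0.42,-0.92,0],"dr":[0,0,1.7]},{"delta_pos":[0.42,-0.92,0],"dr":[0,0,1.7]},{"delta_pos":[0.42,-0.92,0],"dr":[0,0,1.7]},{"delta_pos":[0.42,-0.92,0],"dr":[0,0,1.7]},{"delta_pos":[0.42,-0.92,0],"dr":[0,0,1.7]},{"delta_pos":[0.42,-0.92,0],"dr":[0,0,1.7]},{"delta_pos":[0.42,-0.92,0],"dr":[0,0,1.7]},{"delta_pos":[0.42,-0.92,0],"dr":[0,0,1.7]},{"delta_pos":[0.42,-0.92,0],"dr":[0,0,1.7]}]' 1 20
python3 -m handwheel '[{"delta_pos":[0.42,-0.92,0],"dr":[0,0,1.7]},{"delta_pos":[0.42,-0.92,0],"dr":[0,0,1.7]},{"delta_pos":[0.42,-0.92,0],"dr":[0,0,1.7]},{"delta_pos":[0.42,-0.92,0],"dr":[0,0,1.7]},{"delta_pos":[0.42,-0.92,0],"dr":[0,0,1.7]},{"delta_pos":[0.42,-0.92,0],"dr":[0,0,1.7]},{"delta_pos":[0.42,-0.92,0],"dr":[0,0,1.7]},{"delta_pos":[0.42,-0.92,0],"dr":[0,0,1.7]},{"delta_pos":[0.42,-0.92,0],"dr":[0,0,1.7]},{"delta_pos":[0.42,-0.92,0],"dr":[0,0,1.7]}]'
python3 - <<'E'
from h import *
np.set_printoptions(precision=4,suppress=True)
s=get_state();print(s['eef_pos'],s['ee_rot'])
snap("wrist","w1")
for n,z in dict(case=0,hinge=0,door_edge=.07,post=0).items():
  for k in mark_of("wrist",n)[:2]: print(n,np.round(k["location"]),round(k["conf"],2),onz("wrist",k["location"],z))
E
```

```text
t: 2.4
eef_pos: [0.3526, 0.3588, 0.2458]
ee_rot: [-3.141, -0.0, -0.044]
force: [0.2, 0.1, -0.2]
width: 0.0133
gripper_force: 0.0
t: 3.4
eef_pos: [0.4786, 0.0827, 0.2459]
ee_rot: [-3.141, -0.001, 0.253]
force: [1.1, 1.1, -0.1]
width: 0.0009
gripper_force: 0.0
[0.4786 0.0827 0.2459] [-3.1414 -0.0007  0.253 ]
hinge [234.  28.] 0.72 [0.6168 0.1981 0.    ]
door_edge [380. 115.] 0.63 [0.5722 0.0578 0.07  ]
post [404.  37.] 0.76 [0.6479 0.0474 0.    ]
post [383. 116.] 0.52 [0.5766 0.0458 0.    ]
```

View pics/w1.png

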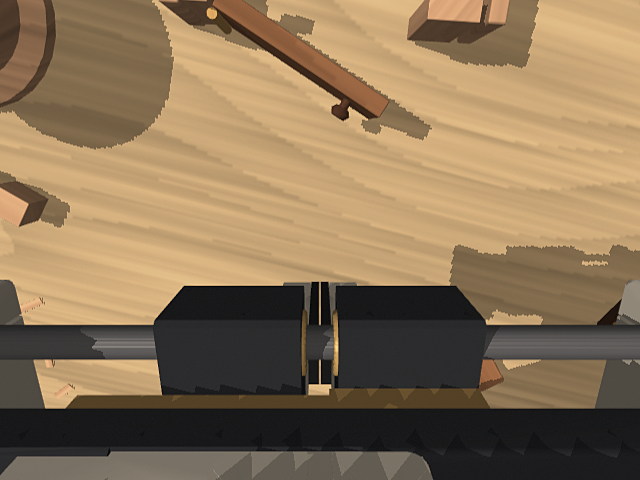

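The picture shows the knob at about (340,110), the door's edge at (380,115) and the gap-side post top-right, which agrees with my estimates. Next: lower the closed fingers and push on the knob.

```bash
python3 -m handwheel '[{"delta_pos":[0,0,-0.8],"dr":[0,0,0]},{"delta_pos":[0,0,-0.8],"dr":[0,0,0]},{"delta_pos":[0,0,-0.8],"dr":[0,0,0]},{"delta_pos":[0,0,-0.8],"dr":[0,0,0]},{"delta_pos":[0,0,-0.8],"dr":[0,0,0]},{"delta_pos":[0,0,-0.8],"dr":[0,0,0]},{"delta_pos":[0,0,-0.8],"dr":[0,0,0]},{"delta_pos":[0,0,-0.8],"dr":[0,0,0]},{"delta_pos":[0.5,0,0],"dr":[0,0,0]},{"delta_pos":[0.5,0,0],"dr":[0,0,0]}]'
python3 -m handwheel '[{"delta_pos":[0.33,-0.03,0],"dr":[0,0,0]},{"delta_pos":[0.33,-0.03,0],"dr":[0,0,0]},{"delta_pos":[0.33,-0.03,0],"dr":[0,0,0]},{"delta_pos":[0.33,-0.03,0],"dr":[0,0,0]},{"delta_pos":[0.33,-0.03,0],"dr":[0,0,0]},{"delta_pos":[0.33,-0.03,0],"dr":[0,0,0]},{"delta_pos":[0.33,-0.03,0],"dr":[0,0,0]},{"delta_pos":[0.33,-0.03,0],"dr":[0,0,0]},{"delta_pos":[0.33,-0.03,0],"dr":[0,0,0]}]'
```

```text
t: 4.65
eef_pos: [0.5079, 0.0849, 0.0529]
ee_rot: [3.141, 0.001, 0.254]
force: [1.0, 0.6, 0.4]
width: 0.0005
gripper_force: 0.0
t: 5.55
eef_pos: [0.5968, 0.0738, 0.0531]
ee_rot: [3.14, 0.004, 0.251]
force: [-2.0, -6.1, 0.5]
width: 0.0005
gripper_force: 3.0
```

Run:
```python
from h import *
snap("wrist","w2"); print(get_state()['force'])
for n,z in dict(hinge=0,door_edge=.07,post=0).items():
  for k in mark_of("wrist",n)[:1]: print(n,np.round(k["location"]),round(k["conf"],2),onz("wrist",k["location"],z))
```

```text
[ 1.58442214 -9.35993878 -0.78860511]
door_edge [401. 293.] 0.58 [0.62339343 0.05092112 0.07      ]
post [397. 194.] 0.96 [0.64828792 0.0460716  0.        ]
```

View pics/w2.png

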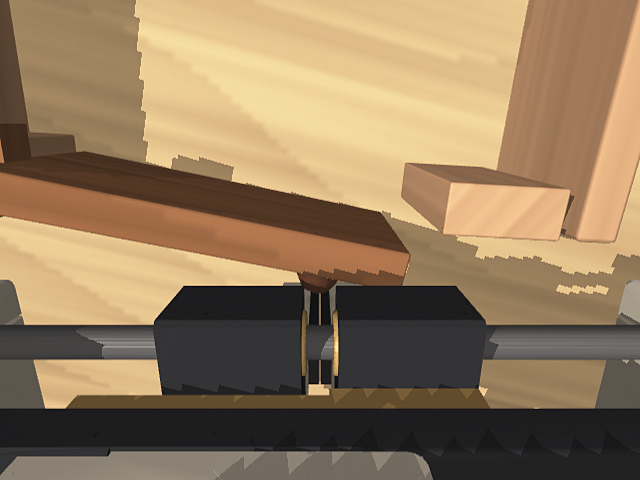

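The knob (316,280) is centred in front of the fingers and the door is nearly shut. The side force comes from the knob's arc, so I'll relieve it in y and push on gently.

```bash
python3 -m handwheel '[{"delta_pos":[0.05,-0.1,0],"dr":[0,0,0]},{"delta_pos":[0.2,0,0],"dr":[0,0,0]},{"delta_pos":[0.2,0,0],"dr":[0,0,0]}]'
python3 -m handwheel '[{"delta_pos":[0.15,0,0],"dr":[0,0,0]}]'
python3 -m handwheel '[{"delta_pos":[0.1,0.0,0],"dr":[0,0,0]}]'
```

```text
t: 6.05
eef_pos: [0.6117, 0.073, 0.0537]
ee_rot: [-3.141, -0.001, 0.252]
force: [-0.5, -0.7, -0.5]
width: 0.0004
gripper_force: 0.3
t: 6.15
eef_pos: [0.6152, 0.0729, 0.0534]
ee_rot: [-3.141, 0.002, 0.251]
force: [-13.3, 3.2, 7.9]
width: 0.0006
gripper_force: 6.2
t: 6.25
eef_pos: [0.6155, 0.0726, 0.053]
ee_rot: [-3.141, 0.006, 0.251]
force: [-18.4, 5.0, 13.5]
width: 0.0004
gripper_force: 9.0
```

```bash
python3 -m handwheel '[{"delta_pos":[-0.2,-0.05,0],"dr":[0,0,0]},{"delta_pos":[-0.6,-0.15,0],"dr":[0,0,0]},{"delta_pos":[-0.8,-0.2,0],"dr":[0,0,0]},{"delta_pos":[-0.6,-0.15,0.8],"dr":[0,0,0]},{"delta_pos":[0,-0.2,0.9],"dr":[0,0,0]},{"delta_pos":[0,-0.2,0.9],"dr":[0,0,0]},{"delta_pos":[0,0,0.9],"dr":[0,0,0]},{"delta_pos":[0,0,0.9],"dr":[0,0,0]},{"delta_pos":[0,0,0],"dr":[0,0,0]}]'
python3 - <<'E'
from h import *
np.set_printoptions(precision=4,suppress=True)
snap("wrist","w3")
for n,z in dict(case=0,hinge=0,door_edge=.07,post=0).items():
  for k in mark_of("wrist",n)[:1]: print(n,np.round(k["location"],1),round(k["conf"],2),onz("wrist",k["location"],z))
np.save("w3cal.npy",calibration("wrist"),allow_pickle=True)
E
```

```text
t: 7.15
eef_pos: [0.5553, 0.0452, 0.1901]
ee_rot: [-3.141, -0.009, 0.253]
force: [0.7, -0.0, 0.6]
width: 0.0002
gripper_force: 0.0
case [262.1 108.9] 0.67 [0.6289 0.1132 0.    ]
hinge [155.  100.8] 0.66 [0.6124 0.1982 0.    ]
door_edge [341.3 109.5] 0.76 [0.6392 0.0526 0.07  ]
post [344.  111.3] 0.97 [0.6419 0.0469 0.    ]
```

View pics/w3.png

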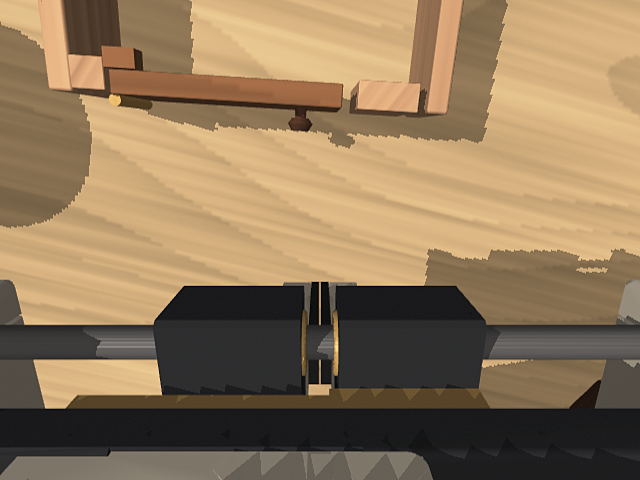

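Run:
```python
from h import *
np.set_printoptions(precision=4,suppress=True)
o,d=ray("wrist",(320,240));print(o,d)
for P in [(.65,.047,0),(.65,.047,.07),(.642,.047,.07),(.615,.197,0),(.615,.197,.07)]: print(P,proj("wrist",P))
im=cv2.imread("pics/w3.png")[55:135,90:450]
cv2.imwrite("pics/w3c.png",cv2.resize(im[:,210:350],None,fx=5.5,fy=5.5,interpolation=cv2.INTER_CUBIC))
```

```text
[0.6255 0.0635 0.3243] [-0.2798 -0.0735 -0.9573]
(0.65, 0.047, 0) [np.float64(346.56587296836074), np.float64(101.05762920841372)]
(0.65, 0.047, 0.07) [np.float64(354.23004515265995), np.float64(93.93690954488028)]
(0.642, 0.047, 0.07) [np.float64(350.7942101183666), np.float64(106.90082577190745)]
(0.615, 0.197, 0) [np.float64(156.00813684697374), np.float64(96.59944243640493)]
(0.615, 0.197, 0.07) [np.float64(109.7915292648112), np.float64(88.18775968735312)]
```

View pics/w3c.png

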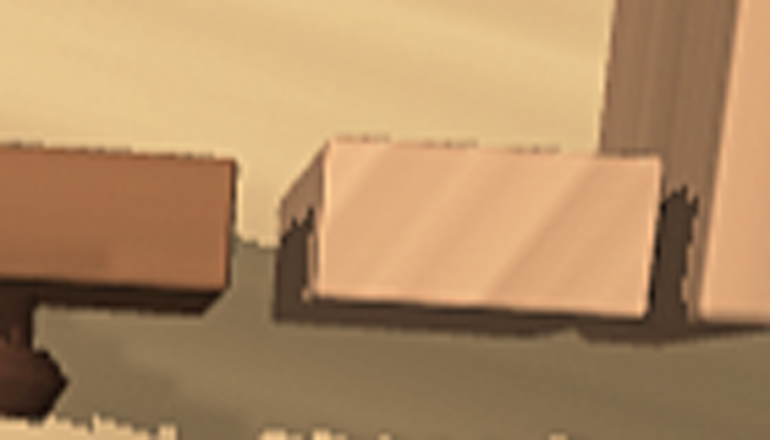

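Run:
```python
from h import *
np.set_printoptions(precision=4,suppress=True)
D=onz("wrist",(341.5,107.7),.07);P=onz("wrist",(357.3,109),.07);Q=onz("wrist",(417.8,112.6),.07);B=onz("wrist",(350,113.2),0);L=onz("wrist",(111,95),.07)
C=onz("wrist",(448,115),.07)
print(D,P,Q,B,L,C)
for a,b in((P,Q),(D,P),(L,D),(L,Q),(L,C)): v=b-a;print(np.linalg.norm(v),np.arctan2(v[0],-v[1]))
```

```text
[0.6401 0.0526 0.07  ] [0.6418 0.0426 0.07  ] [0.6493 0.0045 0.07  ] [0.6417 0.0418 0.    ] [0.6111 0.1959 0.07  ] [ 0.6528 -0.0148  0.07  ]
0.03888687034016793 0.19505172141734603
0.010140472511262197 0.17366770301373047
0.1461500966280119 0.1992149130824232
0.1951742474214658 0.19705824558515164
0.21471734285675542 0.19517450526857216
```

The door is shut: its front corner is at crop (228,290) and the post's at (315,297). That makes the case yaw 0.197, the gap about 10 mm, and the mouth centre (0.641, 0.0475). Now to the feeler.

```bash
python3 -m handwheel '[{"delta_pos":[-0.4,-0.86,0.2],"dr":[0,0,-2.8]},{"delta_pos":[-0.4,-0.86,0.2],"dr":[0,0,-2.8]},{"delta_pos":[-0.4,-0.86,0.2],"dr":[0,0,-2.8]},{"delta_pos":[-0.4,-0.86,0],"dr":[0,0,-2.8]},{"delta_pos":[-0.4,-0.86,0],"dr":[0,0,-2.8]},{"delta_pos":[-0.4,-0.86,0],"dr":[0,0,-2.8]},{"delta_pos":[-0.4,-0.86,0],"dr":[0,0,-2.8]},{"delta_pos":[-0.4,-0.86,0],"dr":[0,0,-2.8]},{"delta_pos":[-0.4,-0.86,0],"dr":[0,0,-2.8]},{"delta_pos":[-0.4,-0.86,0],"dr":[0,0,-2.8]}]' -1 20
python3 -m handwheel '[{"delta_pos":[-0.4,-0.86,0],"dr":[0,0,-2.8]},{"delta_pos":[-0.4,-0.86,0],"dr":[0,0,-2.8]},{"delta_pos":[0,0,0],"dr":[0,0,0]},{"delta_pos":[0,0,0],"dr":[0,0,0]}]'
python3 - <<'E'
from h import *
np.set_printoptions(precision=4,suppress=True)
s=get_state();print(s['eef_pos'],s['ee_rot'])
snap("wrist","w4")
for n,z in dict(feeler=0,tip=.013).items():
  for k in mark_of("wrist",n)[:1]: print(n,np.round(k["location"],1),round(k["conf"],2),onz("wrist",k["location"],z))
E
```

```text
t: 8.4
eef_pos: [0.4315, -0.2145, 0.2027]
ee_rot: [3.141, 0.001, -0.239]
force: [0.7, 0.2, 0.9]
width: 0.0749
gripper_force: 0.0
t: 8.8
eef_pos: [0.4079, -0.2656, 0.2028]
ee_rot: [3.141, 0.001, -0.336]
force: [0.3, 0.5, 0.4]
width: 0.0874
gripper_force: 0.0
[ 0.4079 -0.2656  0.2028] [ 3.1415  0.0014 -0.336 ]
feeler [314.9 176.4] 0.78 [ 0.4405 -0.272   0.    ]
tip [315.2  20.1] 0.95 [ 0.5565 -0.3129  0.013 ]
```

View pics/w4.png

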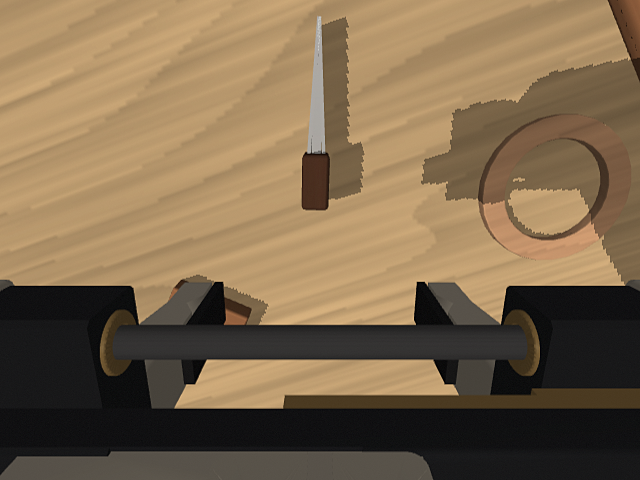

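Run:
```python
from h import *
np.set_printoptions(precision=4,suppress=True)
H=onz("wrist",(315.5,182),.04);T=onz("wrist",(319.3,16),.026);B=onz("wrist",(316.5,153),.026)
print(H,T,np.linalg.norm((T-H)[:2]),np.arctan2(*(T-H)[1::-1]),np.arctan2(*(T-B)[1::-1]))
```

```text
[ 0.4409 -0.2729  0.04  ] [ 0.555  -0.3158  0.026 ] 0.12189579422731851 -0.35923914490079206 -0.357288529014761
```

```bash
python3 -m handwheel '[{"delta_pos":[0.45,-0.1,-0.3],"dr":[0,0,-1.1]},{"delta_pos":[0.45,-0.1,-0.8],"dr":[0,0,0]},{"delta_pos":[0,0,-0.8],"dr":[0,0,0]},{"delta_pos":[0,0,-0.8],"dr":[0,0,0]},{"delta_pos":[0,0,-0.8],"dr":[0,0,0]},{"delta_pos":[0,0,-0.8],"dr":[0,0,0]},{"delta_pos":[0,0,-0.8],"dr":[0,0,0]},{"delta_pos":[0,0,-0.4],"dr":[0,0,0]},{"delta_pos":[0,0,-0.3],"dr":[0,0,0]},{"delta_pos":[0,0,0],"dr":[0,0,0]}]'
python3 -m handwheel '[{"delta_pos":[0,0,0],"dr":[0,0,0]},{"delta_pos":[0,0,0],"dr":[0,0,0]},{"delta_pos":[0,0,0],"dr":[0,0,0]},{"delta_pos":[0,0,0],"dr":[0,0,0]},{"delta_pos":[0,0,0],"dr":[0,0,0]},{"delta_pos":[0,0,0],"dr":[0,0,0]}]' 1 20
```

```text
t: 9.95
eef_pos: [0.4352, -0.2709, 0.0289]
ee_rot: [3.141, 0.002, -0.353]
force: [1.0, -0.2, 0.9]
width: 0.0878
gripper_force: 0.0
t: 10.55
eef_pos: [0.4354, -0.2713, 0.0298]
ee_rot: [-3.142, -0.0, -0.354]
force: [0.1, -0.4, 0.1]
width: 0.0451
gripper_force: 0.0
```

```bash
python3 -m handwheel '[{"delta_pos":[0,0,0],"dr":[0,0,0]},{"delta_pos":[0,0,0],"dr":[0,0,0]},{"delta_pos":[0,0,0],"dr":[0,0,0]},{"delta_pos":[0,0,0],"dr":[0,0,0]},{"delta_pos":[0,0,0],"dr":[0,0,0]},{"delta_pos":[0,0,0],"dr":[0,0,0]},{"delta_pos":[0,0,0],"dr":[0,0,0]},{"delta_pos":[0,0,0],"dr":[0,0,0]}]'
```

```text
t: 11.35
eef_pos: [0.4353, -0.2713, 0.0295]
ee_rot: [3.142, 0.0, -0.354]
force: [-0.3, 0.5, 0.2]
width: 0.0217
gripper_force: 20.0
```

```bash
python3 -m handwheel '[{"delta_pos":[0,0,0.7],"dr":[0,0,0]},{"delta_pos":[0,0,0.7],"dr":[0,0,0]},{"delta_pos":[0.17,0.6,0],"dr":[0,0,2]},{"delta_pos":[0.17,0.9,0],"dr":[0,0,3.3]},{"delta_pos":[0.17,0.9,0],"dr":[0,0,3.3]},{"delta_pos":[0.17,0.9,0],"dr":[0,0,3.3]},{"delta_pos":[0.17,0.9,0],"dr":[0,0,3.3]},{"delta_pos":[0.17,0.9,0],"dr":[0,0,3.3]},{"delta_pos":[0.17,0.9,0],"dr":[0,0,3.3]},{"delta_pos":[0.17,0.9,0],"dr":[0,0,3.3]}]'
python3 -m handwheel '[{"delta_pos":[0.17,0.9,0],"dr":[0,0,3.3]},{"delta_pos":[0.17,0.9,0],"dr":[0,0,3.2]},{"delta_pos":[0,0.9,0],"dr":[0,0,0]},{"delta_pos":[0,0,-0.6],"dr":[0,0,0]},{"delta_pos":[0,0,-0.5],"dr":[0,0,0]},{"delta_pos":[0,0,-0.2],"dr":[0,0,0]},{"delta_pos":[0,0,0],"dr":[0,0,0]}]'
python3 - <<'E'
from h import *
np.set_printoptions(precision=4,suppress=True)
s=get_state();print(s['eef_pos'],s['ee_rot'],s['force'],s['gripper_force'])
snap("wrist","w5")
p=s['eef_pos'];a=s['ee_rot'][2];M=np.array([.641,.0475])
d=M-p[:2];print("ahead",d@[np.cos(.197),np.sin(.197)],"lat",d@[-np.sin(.197),np.cos(.197)])
snap("top")
for n in("tip","feeler","door_edge","post"):
  for k in mark_of("top",n)[:1]: print(n,np.round(k["location"],1),k["conf"],onz("top",k["location"],{"tip":.013,"door_edge":.07}.get(n,0)))
E
```

```text
t: 12.35
eef_pos: [0.476, -0.0631, 0.0715]
ee_rot: [-3.142, 0.0, 0.086]
force: [-0.2, -0.3, -1.3]
width: 0.0218
gripper_force: 20.0
t: 13.05
eef_pos: [0.4857, 0.0164, 0.0318]
ee_rot: [3.141, 0.002, 0.197]
force: [0.2, -0.9, -0.7]
width: 0.0219
gripper_force: 20.0
[0.4857 0.0164 0.0318] [3.1411 0.0022 0.1973] [ 0.2301 -0.8737 -0.6653] 19.978565275669098
ahead 0.15842425264807963 lat 0.0001082330580344078
door_edge [293.  188.6] 0.77 [0.6512 0.0529 0.07  ]
post [303.  194.4] 0.45 [0.6453 0.028  0.    ]
```

View pics/w5.png

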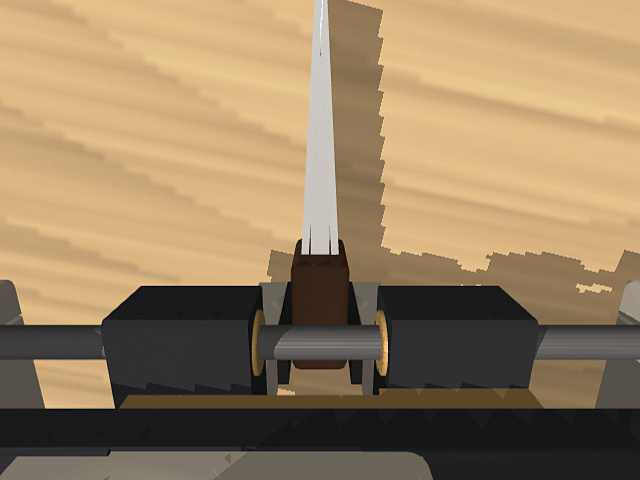

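The blade is held straight ahead, along column 320, and lines up with the gap axis. I'll slide it in to about 20 mm and check for side force.

```bash
python3 -m handwheel '[{"delta_pos":[0.25,0.05,0],"dr":[0,0,0]},{"delta_pos":[0.25,0.05,0],"dr":[0,0,0]},{"delta_pos":[0.25,0.05,0],"dr":[0,0,0]},{"delta_pos":[0.15,0.03,0],"dr":[0,0,0]},{"delta_pos":[0.1,0.02,0],"dr":[0,0,0]}]'
python3 -m handwheel '[{"delta_pos":[0.1,0.02,0],"dr":[0,0,0]},{"delta_pos":[0.1,0.02,0],"dr":[0,0,0]},{"delta_pos":[0.1,0.02,0],"dr":[0,0,0]}]'
python3 -m handwheel '[{"delta_pos":[0.1,0.02,0],"dr":[0,0,0]},{"delta_pos":[0.1,0.02,0],"dr":[0,0,0]},{"delta_pos":[0.1,0.02,0],"dr":[0,0,0]},{"delta_pos":[0,0,0],"dr":[0,0,0]}]'
python3 - <<'E'
from h import *
s=get_state();print(s['eef_pos'],s['ee_rot'],s['force'],s['moment'])
snap("wrist","w6")
E
```

```text
t: 13.85
eef_pos: [0.5169, 0.0228, 0.0324]
ee_rot: [3.142, 0.0, 0.197]
force: [0.2, 0.4, -0.4]
width: 0.022
gripper_force: 20.0
t: 14.15
eef_pos: [0.5255, 0.0245, 0.0325]
ee_rot: [3.142, 0.0, 0.198]
force: [0.2, 0.9, -0.4]
width: 0.0223
gripper_force: 20.0
t: 14.55
eef_pos: [0.5348, 0.0265, 0.0326]
ee_rot: [3.142, -0.0, 0.198]
force: [0.4, -0.4, -0.7]
width: 0.0218
gripper_force: 20.0
[0.53484948 0.0264726  0.03258206] [ 3.14158858e+00 -3.45261718e-04  1.97573913e-01] [ 0.41834734 -0.3673912  -0.72549666] [-0.07089276  0.01010103  0.01826259]
```

View pics/w6.png

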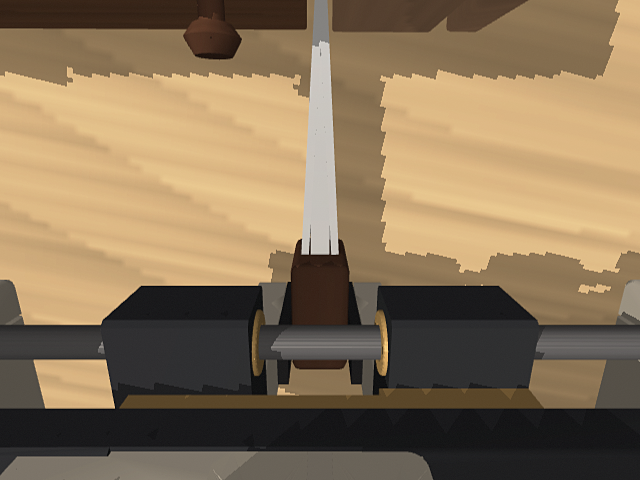

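The blade at column 320 runs midway between the door edge (307) and the post (333), with no side force. I'll keep advancing.

```bash
python3 -m handwheel '[{"delta_pos":[0.15,0.03,0],"dr":[0,0,0]},{"delta_pos":[0.15,0.03,0],"dr":[0,0,0]},{"delta_pos":[0.15,0.03,0],"dr":[0,0,0]},{"delta_pos":[0.1,0.02,0],"dr":[0,0,0]},{"delta_pos":[0.1,0.02,0],"dr":[0,0,0]}]'
python3 -m handwheel '[{"delta_pos":[0.08,0.016,0],"dr":[0,0,0]},{"delta_pos":[0.08,0.016,0],"dr":[0,0,0]},{"delta_pos":[0.06,0.012,0],"dr":[0,0,0]}]'
```

```text
t: 15.1
eef_pos: [0.5541, 0.0303, 0.0325]
ee_rot: [3.142, 0.0, 0.197]
force: [-0.6, 0.1, -0.3]
width: 0.0219
gripper_force: 20.0
t: 15.4
eef_pos: [0.5606, 0.0316, 0.0325]
ee_rot: [-3.142, 0.0, 0.198]
force: [-0.8, 0.2, -0.5]
width: 0.022
gripper_force: 20.0
```

```bash
M() { :; }
python3 -m handwheel '[{"delta_pos":[0.06,0.012,0],"dr":[0,0,0]},{"delta_pos":[0.06,0.012,0],"dr":[0,0,0]}]'
python3 -m handwheel '[{"delta_pos":[0.05,0.01,0],"dr":[0,0,0]},{"delta_pos":[0.05,0.01,0],"dr":[0,0,0]}]'
```

```text
t: 15.6
eef_pos: [0.5642, 0.0323, 0.0326]
ee_rot: [-3.142, -0.0, 0.198]
force: [-0.7, 0.8, -1.8]
width: 0.0219
gripper_force: 20.0
t: 15.8
eef_pos: [0.5671, 0.0329, 0.0326]
ee_rot: [-3.142, 0.0, 0.198]
force: [0.2, -0.6, -1.1]
width: 0.0218
gripper_force: 20.0
```

```bash
python3 -m handwheel '[{"delta_pos":[0.04,0.008,0],"dr":[0,0,0]}]'
```

```text
t: 15.9
eef_pos: [0.5684, 0.0331, 0.0325]
ee_rot: [3.142, 0.0, 0.197]
force: [-0.7, 0.3, -1.6]
width: 0.0218
gripper_force: 20.0
```

```bash
python3 -m handwheel '[{"delta_pos":[0.04,0.008,0],"dr":[0,0,0]},{"delta_pos":[0.03,0.006,0],"dr":[0,0,0]}]'
```

```text
t: 16.1
eef_pos: [0.5705, 0.0336, 0.0326]
ee_rot: [-3.142, -0.0, 0.198]
force: [0.7, 0.0, -1.5]
width: 0.0219
gripper_force: 20.0
```

```bash
python3 -m handwheel '[{"delta_pos":[0.03,0.006,0],"dr":[0,0,0]},{"delta_pos":[0.02,0.004,0],"dr":[0,0,0]}]'
```

```text
t: 16.3
eef_pos: [0.5719, 0.0338, 0.0325]
ee_rot: [3.142, 0.0, 0.198]
force: [0.8, -0.7, -1.1]
width: 0.0218
gripper_force: 20.0
```

```bash
python3 -m handwheel '[{"delta_pos":[0.03,0.006,0],"dr":[0,0,0]},{"delta_pos":[0,0,0],"dr":[0,0,0]}]'
```

```text
t: 16.5
eef_pos: [0.5729, 0.034, 0.0326]
ee_rot: [3.142, -0.0, 0.198]
force: [-0.5, 0.5, -0.5]
width: 0.022
gripper_force: 20.0
```

```bash
python3 -m handwheel '[{"delta_pos":[0.04,0.008,0],"dr":[0,0,0]},{"delta_pos":[0.03,0.006,0],"dr":[0,0,0]}]'
```

```text
t: 16.7
eef_pos: [0.5749, 0.0345, 0.0325]
ee_rot: [-3.142, 0.0, 0.198]
force: [-0.4, 0.6, -0.9]
width: 0.0218
gripper_force: 20.0
```

```bash
python3 -m handwheel '[{"delta_pos":[0.03,0.006,0],"dr":[0,0,0]},{"delta_pos":[0.03,0.006,0],"dr":[0,0,0]}]'
```

```text
t: 16.9
eef_pos: [0.5766, 0.0348, 0.0325]
ee_rot: [-3.142, 0.0, 0.198]
force: [-1.3, 1.4, -1.0]
width: 0.0219
gripper_force: 20.0
```

```bash
python3 -m handwheel '[{"delta_pos":[0.03,0.006,0],"dr":[0,0,0]},{"delta_pos":[0,0,0],"dr":[0,0,0]}]'
```

```text
t: 17.1
eef_pos: [0.5775, 0.035, 0.0325]
ee_rot: [-3.142, 0.0, 0.198]
force: [-1.6, 0.6, -1.4]
width: 0.0221
gripper_force: 20.0
```

```bash
python3 -m handwheel '[{"delta_pos":[0.03,0.006,0],"dr":[0,0,0]},{"delta_pos":[0,0,0],"dr":[0,0,0]}]'
```

```text
t: 17.3
eef_pos: [0.5783, 0.0352, 0.0325]
ee_rot: [-3.142, 0.0, 0.198]
force: [-1.4, 2.3, -0.7]
width: 0.0217
gripper_force: 20.0
```

```bash
python3 -m handwheel '[{"delta_pos":[0.03,0.006,0],"dr":[0,0,0]},{"delta_pos":[0,0,0],"dr":[0,0,0]}]'
```

```text
t: 17.5
eef_pos: [0.5792, 0.0354, 0.0325]
ee_rot: [-3.142, 0.0, 0.198]
force: [-2.1, 1.9, -0.6]
width: 0.0219
gripper_force: 20.0
```

```bash
python3 -m handwheel '[{"delta_pos":[0.025,0.02,0],"dr":[0,0,0]},{"delta_pos":[0,0,0],"dr":[0,0,0]}]'
```

```text
t: 17.7
eef_pos: [0.5802, 0.0358, 0.0326]
ee_rot: [3.141, 0.0, 0.197]
force: [-1.2, 0.5, -1.1]
width: 0.0221
gripper_force: 20.0
```

```bash
python3 -m handwheel '[{"delta_pos":[0.025,0.02,0],"dr":[0,0,0]},{"delta_pos":[0,0,0],"dr":[0,0,0]}]'
```

```text
t: 17.9
eef_pos: [0.5805, 0.0361, 0.0325]
ee_rot: [3.141, 0.001, 0.197]
force: [-2.3, -2.4, -1.1]
width: 0.0217
gripper_force: 20.0
```

```bash
python3 -m handwheel '[{"delta_pos":[0.025,0.01,0],"dr":[0,0,0]},{"delta_pos":[0,0,0],"dr":[0,0,0]}]'
```

```text
t: 18.1
eef_pos: [0.5809, 0.0363, 0.0324]
ee_rot: [3.141, 0.002, 0.197]
force: [-3.9, -3.5, -0.0]
width: 0.0217
gripper_force: 20.0
```

```bash
python3 -m handwheel '[{"delta_pos":[0.025,-0.002,0],"dr":[0,0,0]},{"delta_pos":[0,0,0],"dr":[0,0,0]}]'
```

```text
t: 18.3
eef_pos: [0.5812, 0.0362, 0.0323]
ee_rot: [3.141, 0.002, 0.197]
force: [-5.2, -2.6, 1.7]
width: 0.0222
gripper_force: 20.0
```

```bash
python3 -m handwheel '[{"delta_pos":[0.02,-0.002,0],"dr":[0,0,0]},{"delta_pos":[0,0,0],"dr":[0,0,0]}]'
```

```text
t: 18.5
eef_pos: [0.5814, 0.0362, 0.0322]
ee_rot: [3.141, 0.003, 0.197]
force: [-7.8, -1.3, 1.9]
width: 0.0216
gripper_force: 20.0
```

Both sides now drag, at about 8 N of axial push, which is snug. I'll release and rise.

```bash
python3 -m handwheel '[{"delta_pos":[0,0,0],"dr":[0,0,0]},{"delta_pos":[0,0,0],"dr":[0,0,0]},{"delta_pos":[0,0,0],"dr":[0,0,0]},{"delta_pos":[0,0,0],"dr":[0,0,0]},{"delta_pos":[0,0,0],"dr":[0,0,0]},{"delta_pos":[0,0,0],"dr":[0,0,0]},{"delta_pos":[0,0,0],"dr":[0,0,0]}]' -1
python3 -m handwheel '[{"delta_pos":[0,0,0.3],"dr":[0,0,0]},{"delta_pos":[0,0,0.6],"dr":[0,0,0]},{"delta_pos":[0,0,0.9],"dr":[0,0,0]},{"delta_pos":[0,0,0.9],"dr":[0,0,0]},{"delta_pos":[0,0,0.9],"dr":[0,0,0]},{"delta_pos":[0,0,0.9],"dr":[0,0,0]},{"delta_pos":[0,0,0.5],"dr":[0,0,0]},{"delta_pos":[0,0,0],"dr":[0,0,0]}]'
python3 - <<'E'
from h import *
print(get_state()['force'])
snap("wrist","w7")
E
```

```text
t: 19.2
eef_pos: [0.583, 0.0367, 0.0326]
ee_rot: [3.142, -0.0, 0.198]
force: [0.3, 0.5, 0.1]
width: 0.0722
gripper_force: 0.0
t: 20.0
eef_pos: [0.5844, 0.037, 0.1861]
ee_rot: [-3.141, -0.005, 0.198]
force: [0.2, 1.5, -0.8]
width: 0.0878
gripper_force: 0.0
[ 0.189493    1.49610582 -0.78917842]
```

View pics/w7.png

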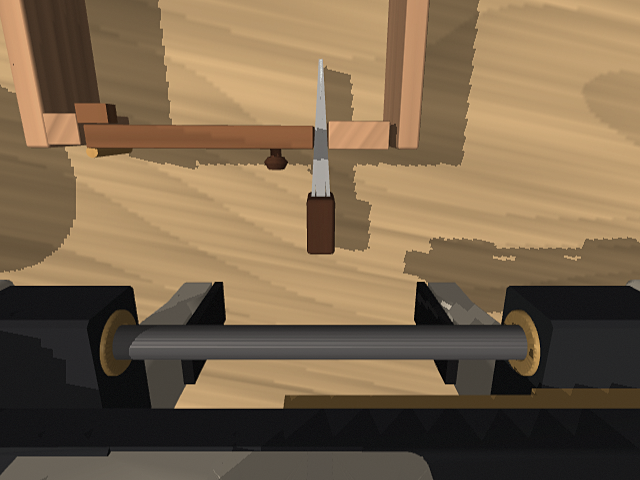

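The blade (column 320) is wedged between the door edge and the post, the door front is flush and the gripper is clear.

```bash
python3 -c "from station import *; print(job_done())"
```

```text
the job is handed in; nothing more can be done
None
```

The door is shut and the feeler sits snug in the gap, pushed in with about 8 N and let go; nothing else was touched, and I handed the job in at about 20 s of the 69 s allowed.

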